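# Stone perch for the model helicopter

### The arm

A 6-joint arm with a two-finger parallel gripper is mounted at the origin on the work surface. World frame = base frame: x ahead of the robot, y to its left, z up, the work surface at z = 0. Lengths are in m, angles in degrees, forces in N, time in s.
With the tool pointing down it reaches from about 0.4 to 0.825 m from the base axis. Payload 7 kg.
Tool frame: the origin (TCP) lies midway between the tips of the shut fingers; the grasp point (between the pads) lies r.hold_point_z behind it (r.hold_point_z is the distance from the TCP to the grasp point, in m); z points along the fingers, x is the direction in which the jaws open and shut, and the axes are right-handed (so a half turn about z gives the same grasp; the last joint's range is limited). The gripper opens to 88 mm and grips with 3 to 60 N. Pads are 19 mm wide; open, the fingers measure 130 mm over their backs; the gripper's body (78 mm by 193 mm) begins 47 mm behind the grasp point.
Start: joints at [79.532, 20.546, 0.682, 0, -70.136, -16.507], TCP at [0.306, 0.602, 0.227] pointing down, gripper open.
Joint ranges: [-176.03, 176.03], [-82.01, 121.73], [-58.28, 71.71], [-173.87, 95.51], [-174.79, -0.11], [-173.66, 173.66]. Speed limits (degrees/s): [136.94, 136.94, 172.46, 180, 180, 180].

### API

Orientations are given as [roll, pitch, yaw] about the fixed x, y, z axes, in that order (R = Rz(yaw) Ry(pitch) Rx(roll)).
In Python, from plant import get_state, viewer, close_job, r gives the robot as it stands.
- The arm moves only by the tool apply_moves, never from a script. Its argument "plan" is a list of rows, each a list of 3 entries, a list of its own where there are three numbers: the closure in counts, from 0 (fully open) to 255 (shut), then the shift along the tool's x, y, z in units of 50 mm (1.0 is 50 mm), then the turn about the tool's z in units of 6 degrees (1.0 is 6 degrees). A call has 1 to 12 rows; each row shifts and turns the commanded pose from where the row before left it, along the tool's axes as they then stand; what a row does not reach is not made up. A row lasts 1/8 s, in which the tool goes at most 62.5 mm and 10.7 degrees, less where a joint would pass 70% of its speed; a pose out of reach is approached as far as the arm can. A call is refused whole if a number of a shift passes 1 or a number of a turn 1, either way. A call with a gripper value outside its range is refused whole. The fingers move at their own pace and stop on an object; "squeeze" is the grip in N (left out, the last holds). Time passes only in rows, so rows that do not move let the fingers close. It gives the time, the measured TCP pose, the force and the opening at its end, in the units of the state.
- get_state(): the state, without advancing time (a new reading comes with each control period).
- viewer.capture(name): name is "scene" or "side" or "wrist"; returns a dict with "frame" (420x560x3 uint8, blue, green, red), "K" (3x3 intrinsics, pixels), "R" (3x3) and "t" (3): a world point X has camera coordinates R X + t; the wrist camera has in their place "mount" (4x4, takes a point from camera to tool coordinates, whose origin is the TCP and whose axes are the tool frame's). Camera axes: x right, y down, z forward; pixel columns grow to the right and rows downward; lengths in m; the calibration is good to about 2 mm. The wrist camera is an equidistant fisheye: a pixel r from the principal point sees the ray r / f radians off the axis. A picture is of the moment at which its call begins: read the wrist's pose just before it. There is no depth.
- close_job(): hands the job in, once; it reports no verdict.
The state is a dict: "time_s": time; "joints": joint angles; "qd": joint speeds; "joint_torque": joint torques, N m; "tcp_pos": TCP position; "eef_rot": TCP orientation; "contact_force": force on the tool from outside, world axes, zero at the start; "moment": the same for the moment, N m; "gripper_width": finger opening in m.
Only numpy, scipy, OpenCV 4.12 (cv2) and the standard library are available. Lean on these libraries where they do the work, as an engineer would, in place of code of your own. Each camera call takes 0.05 s, during which the arm holds its last target.

### The job

Build the perch for the model helicopter: set the slate stone that is flat on top and bottom centrally on the flat ledge of the display rock, clear of the crag, then rest the green helicopter body upright on the middle of that stone. Set each one down on its place rather than dropping it, let go, and leave the domed brown stone where it lies.

Things in the scene. Friction and masses are not known exactly. Their poses are not given: they have to be found in the camera images.
- ledge (a point): Middle of the flat level top of the beige-grey display rock, fixed to the desk; the point is on the surface, 34 mm above the desk. The ledge spans -49 to +55 mm along its x and 86 mm across its y. From 58 mm out on the +x side a darker crag slopes up to 22 mm above the ledge and ends at 104 mm; a stone laid partly on it would lean. z is up.
- slate_mid (a point): Centre (16 mm above its underside) of the loose blue-grey slate stone, 190 g: flat top and underside, 32 mm high, 72 mm long along its x with broken, angled ends. Its two long sides, 44 mm apart across its y, are upright, flat and parallel for at least 44 mm: grip it there. It lies on the desk, z up.
- heli_mid (a point): Cabin centre, 21 mm above the flat belly, of the loose green plastic helicopter body, 70 g. Nose +x, z up. Cabin 56 mm long, 36 mm wide with upright parallel sides (grip across y), roof 42 mm and mast 54 mm above the belly. Nose reaches 47 mm ahead, the thin raised tail boom 107 mm behind. The belly, 52 by 30 mm, is centred under this point and the body balances on it.
- dome_mid (a point): Middle of the loose brown stone with a rounded top, about 66 by 48 mm and 37 mm high, lying on the desk; the point is 18 mm above its underside. Nothing can stand on it. It is not needed: leave it where it lies.
Not all that is in view belongs to the job. There is more than one size of the part that bears slate_mid; the job needs the largest.

How it is judged:
By the outcome, as a careful person would: the job done as asked, in the order asked, and still so for the second after the job is handed in, with the robot touching nothing.
It also fails if it takes over 59 s, if anything falls off the work surface, if the arm or the gripper's body presses on something with over 40 N, if the wrist force passes 120 N, or if a joint passes its speed limit or range.

## Working session

There is one attempt and no reset: what is moved stays moved. The work goes in short steps, Python scripts to look and compute and a tool call to move; the robot and the scene stay as the last step left them, time stands still between calls to the robot, and variables do not carry over. Pictures are saved under pics/ and viewed, and the job is handed in when it is done.

Besides the shell and the picture viewer there is one more tool, called after "Call:" by a JSON object that holds its "op" and its "data". apply_moves: Moves the arm, as the interface text tells. Its arguments: {"type":"object","properties":{"plan":{"type":"array","items":{"type":"array"}},"squeeze":{"type":"number"}},"required":["plan"]}

```bash
ls; mkdir -p pics; python3 - <<'E'
from plant import get_state, viewer, r
import cv2,pickle
print(get_state()); print(r.hold_point_z)
d={}
for n in ["scene","side","wrist"]:
    c=viewer.capture(n); d[n]=c; cv2.imwrite(f"pics/{n}0.png",c["frame"])
    print(n,{k:v for k,v in c.items() if k!="frame"})
pickle.dump(d,open("cap0.pkl","wb"))
E
```

```text
pics
{'time_s': 0.0, 'joints': array([ 7.95329676e+01,  2.05895989e+01,  6.35228769e-01, -1.85214314e-02,
       -7.01343967e+01, -1.65084453e+01]), 'qd': array([-0.06592352, -0.06397875, -0.13674719,  0.00535155,  0.12060674,
        0.10074889]), 'joint_torque': array([ 1.77774906e-03, -5.82714343e+01,  2.93049037e+01,  6.99712291e+00,
        6.75340460e-03, -1.81191276e-04]), 'tcp_pos': array([0.30598597, 0.60114134, 0.22565948]), 'eef_rot': array([-1.79991468e+02, -9.00555816e-02, -1.16981792e+02]), 'contact_force': array([-0.21511462, -0.15222504, -0.25882565]), 'moment': array([-0.00930973,  0.03475636, -0.01859947]), 'gripper_width': 0.0877933223417914}
0.0188
scene {'K': array([[457.93655527,   0.        , 280.50098373],
       [  0.        , 457.93655527, 208.89169839],
       [  0.        ,   0.        ,   1.        ]]), 'R': array([[ 0.55517872,  0.83168401, -0.00884826],
       [ 0.56209899, -0.38301984, -0.73303515],
       [-0.61304267,  0.40199192, -0.68013321]]), 't': array([-0.27805541, -0.27394361,  1.58139499])}
side {'K': array([[506.19252812,   0.        , 278.92085641],
       [  0.        , 506.19252812, 196.81805272],
       [  0.        ,   0.        ,   1.        ]]), 'R': array([[ 0.95684227, -0.29029084, -0.01356787],
       [-0.21532812, -0.67685345, -0.70391989],
       [ 0.19515804,  0.67646185, -0.71014978]]), 't': array([-0.51688864,  0.14343357,  1.16043211])}
wrist {'K': array([[325.1922621 ,   0.        , 276.95895093],
       [  0.        , 325.1922621 , 206.3451036 ],
       [  0.        ,   0.        ,   1.        ]]), 'mount': array([[ 9.99998949e-01, -1.44737300e-03, -8.50678764e-05,
         1.33296322e-03],
       [ 1.41556457e-03,  9.61967622e-01,  2.73159826e-01,
        -7.21067154e-02],
       [-3.13531613e-04, -2.73159659e-01,  9.61968660e-01,
        -1.57326495e-01],
       [ 0.00000000e+00,  0.00000000e+00,  0.00000000e+00,
         1.00000000e+00]])}
```

View pics/scene0.png

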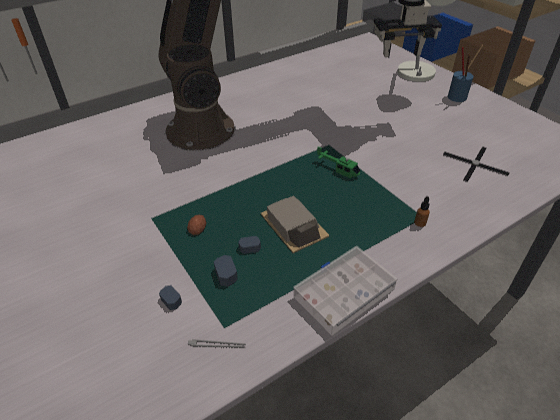

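View pics/side0.png

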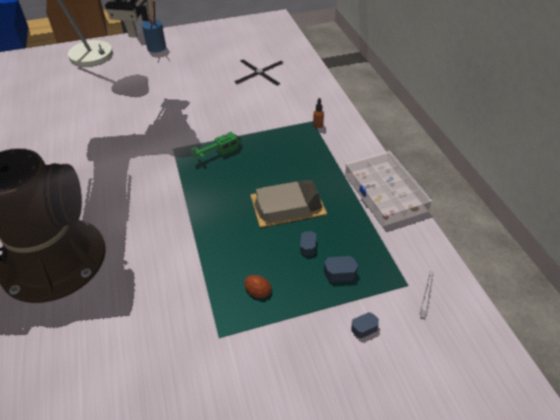

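View pics/wrist0.png

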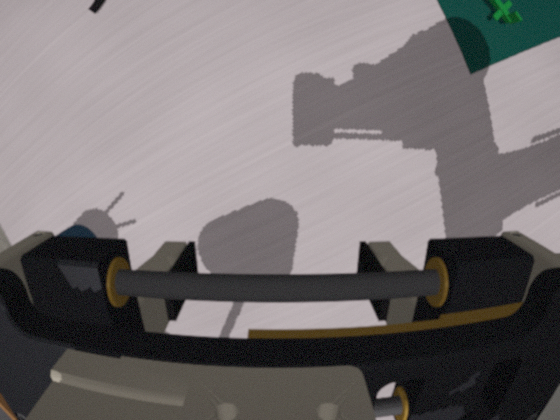

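The scene view shows the rock at about (293,222) and the helicopter at (340,163). There are three slates, at (226,270), (250,243) and (170,297), and the brown dome is at (197,225). Next I'll zoom in and mask them.

```bash
cat > h.py <<'E'
import numpy as np,cv2
def proj(c,X):
    p=(np.asarray(X)@c["R"].T)+c["t"]; q=p@c["K"].T
    return q[...,:2]/q[...,2:3]
def cast(c,uv,z):
    uv=np.atleast_2d(np.asarray(uv,float))
    d=np.c_[uv,np.ones(len(uv))]@np.linalg.inv(c["K"]).T@c["R"]
    o=-c["R"].T@c["t"]
    s=(z-o[2])/d[:,2]
    return o+s[:,None]*d
def crop(c,u0,v0,w,h,name,s):
    f=c["frame"][v0:v0+h,u0:u0+w].astype(float)
    f=np.clip(255*(f/255)**0.55,0,255).astype(np.uint8)
    cv2.imwrite(name,cv2.resize(f,None,fx=s,fy=s,interpolation=cv2.INTER_CUBIC))
E
python3 - <<'E'
import pickle
from h import *
d=pickle.load(open("cap0.pkl","rb"))
crop(d["scene"],150,140,220,165,"pics/sc1.png",3.6)
crop(d["side"],180,120,210,220,"pics/si1.png",2.7)
E
```

```text
(no output)
```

View pics/sc1.png

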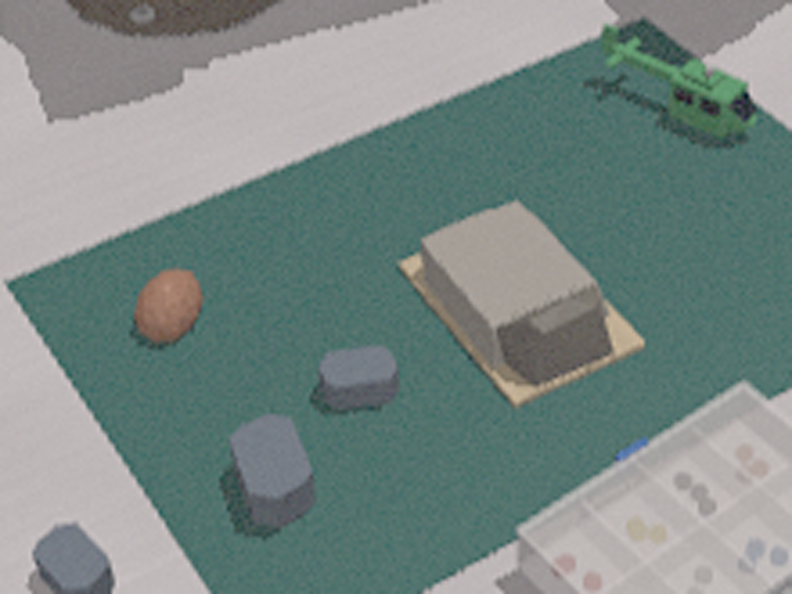

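View pics/si1.png

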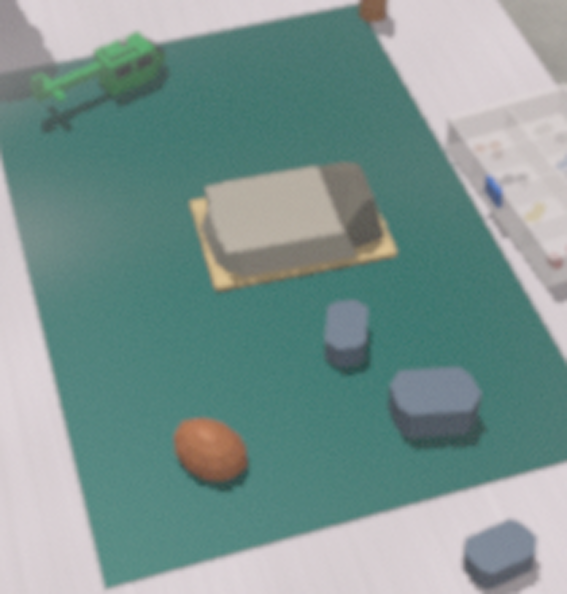

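The scene crop and the side crop agree: the large slate is at about scene (226,270) and side (341,268). The rock's crag points to +x, and the helicopter is at scene (340,163) and side (226,145). Next I'll mask the faces.

```bash
cat > m1.py <<'E'
import pickle
from h import *
d=pickle.load(open("cap0.pkl","rb"))
def comp(mask,seed):
    n,l,s,c=cv2.connectedComponentsWithStats(mask.astype(np.uint8),connectivity=4)
    k=l[seed[1],seed[0]]; return (l==k).astype(np.uint8) if k else None
for n,seeds in dict(scene=dict(big=(225,265),small=(249,240),off=(170,293),ledge=(290,213),heli=(347,170)),
                    side=dict(big=(341,263),small=(308,239),off=(365,322),ledge=(283,199),heli=(229,146))).items():
    c=d[n]; f=c["frame"].astype(int)
    for k,s in seeds.items():
        col=np.median(f[s[1]-2:s[1]+3,s[0]-2:s[0]+3].reshape(-1,3),0)
        g=cv2.GaussianBlur(c["frame"],(0,0),0.8).astype(int)
        if k=="heli":
            m=(g[...,1]>1.4*g[...,2])&(g[...,1]>1.4*g[...,0])&(g[...,1]>70)
            z=.03
        else:
            m=np.abs(g-col).max(2)<(13 if k!="ledge" else 22); z=.034 if k=="ledge" else .032
        m=comp(m,s)
        if m is None: print(n,k,col,"none"); continue
        cs,_=cv2.findContours(m,cv2.RETR_EXTERNAL,cv2.CHAIN_APPROX_NONE)
        ct=max(cs,key=len)[:,0]
        w=cast(c,ct,z)[:,:2]
        rc=cv2.minAreaRect((w*1000).astype(np.float32))
        print(n,k,col,m.sum(),np.round(rc[0],1),np.round(rc[1],1),round(rc[2],1))
E
python3 m1.py
```

```text
scene big [80. 71. 63.] 357 [ 611.9 -233.1] [42.7 67.9] 78.7
scene small [79. 70. 63.] 176 [ 574.8 -144. ] [50.2 32.1] 66.9
scene off [80. 69. 63.] 223 [ 615.1 -377. ] [48.2 32.5] 15.1
scene ledge [100. 108. 117.] 875 [547.  -0.] [ 86.7 107.2] 86.5
scene heli [19. 22. 16.] none
side big [97. 81. 68.] 413 [ 611.1 -231.9] [40.5 65.2] 77.5
side small [97. 80. 68.] 198 [ 564.9 -144. ] [44.9 29.5] 70.3
side off [101.  84.  74.] 281 [ 602.7 -379.1] [48.1 28.7] 7.6
side ledge [114. 129. 140.] 1047 [543.8   2.3] [ 83.9 108.7] 86.9
side heli [35. 54. 30.] none
```

```bash
cat >> h.py <<'E'
def tomove(ps,yaw,tgt):
    "world delta to tool units for a downward tool at yaw"
    d=(np.asarray(tgt)-np.asarray(ps))*20; a=np.deg2rad(yaw)
    return np.array([np.cos(a)*d[0]+np.sin(a)*d[1], np.sin(a)*d[0]-np.cos(a)*d[1], -d[2]])
E
python3 - <<'E'
import pickle
from h import *
d=pickle.load(open("cap0.pkl","rb"))
# roof mid / tail tip by eye from crops
print("scene cabin",cast(d["scene"],[[150+712/3.6,140+105/3.6],[150+610/3.6,140+42/3.6]],.03))
print("side cabin",cast(d["side"],[[180+133/2.7,120+68/2.7],[180+45/2.7,120+83/2.7]],.03))
print(tomove([.306,.601,.226],-117,[.42,.15,.26]))
E
```

```text
scene cabin [[0.48679123 0.25051203 0.03      ]
 [0.36865239 0.23471168 0.03      ]]
side cabin [[0.47081236 0.24101708 0.03      ]
 [0.38075261 0.24506821 0.03      ]]
[ 7.00178051 -6.12648918 -0.68      ]
```

Call:
{"op": "apply_moves", "data": {"plan": [[0, [0.7, -0.6, -0.07], 0], [0, [0.7, -0.6, -0.07], 0], [0, [0.7, -0.6, -0.07], 0], [0, [0.7, -0.6, -0.07], 0], [0, [0.7, -0.6, -0.07], 0], [0, [0.7, -0.6, -0.07], 0], [0, [0.7, -0.6, -0.07], 0], [0, [0.7, -0.6, -0.07], 0], [0, [0.7, -0.6, -0.07], 0], [0, [0.7, -0.6, -0.07], 0], [0, [0, 0, 0], 0], [0, [0, 0, 0], 0]], "squeeze": 20}}

```text
time_s: 1.65
tcp_pos: [0.4148, 0.1535, 0.2616]
eef_rot: [180.0, 0.0, -117.0]
contact_force: [-0.2, 1.0, -1.5]
gripper_width: 0.0877
```

```bash
cat > w.py <<'E'
import sys,pickle
from plant import get_state, viewer
from h import *
n=sys.argv[1]
s=get_state(); c=viewer.capture("wrist"); c["tcp"]=s["tcp_pos"]; c["rot"]=s["eef_rot"]
pickle.dump(c,open(n+".pkl","wb")); crop(c,0,0,560,420,f"pics/{n}.png",1.42)
print(s["time_s"],s["tcp_pos"],s["eef_rot"],s["contact_force"],s["gripper_width"])
E
python3 w.py w1
```

```text
1.65 [0.41479629 0.15349017 0.26156477] [ 1.79996434e+02  1.91453473e-02 -1.17028307e+02] [-0.20214583  0.97293935 -1.47749314] 0.08770877187460459
```

View pics/w1.png

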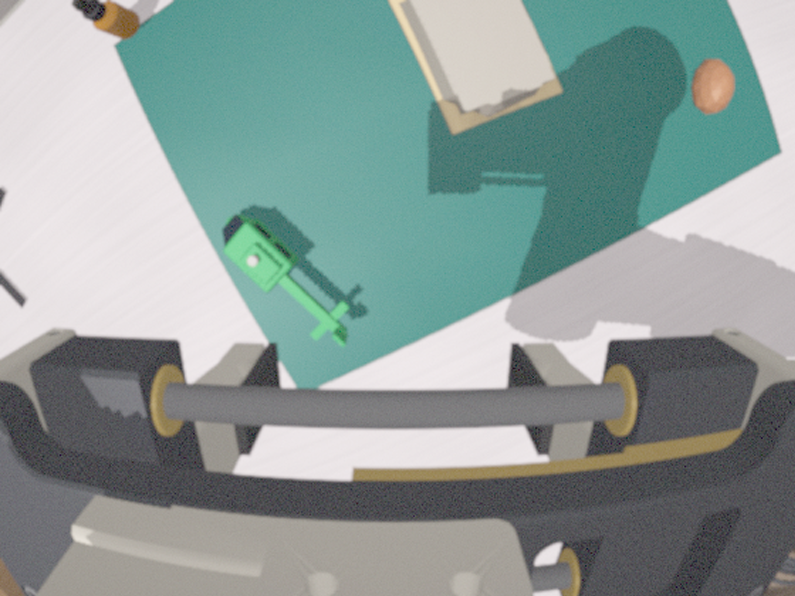

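The wrist view shows the helicopter nose up and to the left, with its cabin at about (263,255) and tail at (340,335) in the enlarged picture. The rock is cut off by the top edge. I'll add a fisheye ray cast and get a rough helicopter pose.

```bash
cat >> h.py <<'E'
from scipy.spatial.transform import Rotation as Ro
def wcast(c,uv,z):
    uv=np.atleast_2d(np.asarray(uv,float)); K=c["K"]
    p=np.c_[(uv[:,0]-K[0,2])/K[0,0],(uv[:,1]-K[1,2])/K[1,1]]
    th=np.linalg.norm(p,axis=1); 
    d=np.c_[p/np.maximum(th,1e-9)[:,None]*np.sin(th)[:,None],np.cos(th)]
    M=c["mount"]; T=Ro.from_euler("xyz",c["rot"],degrees=True).as_matrix()
    o=T@M[:3,3]+c["tcp"]; d=d@M[:3,:3].T@T.T
    return o+((z-o[2])/d[:,2])[:,None]*d
def wproj(c,X):
    M=c["mount"]; T=Ro.from_euler("xyz",c["rot"],degrees=True).as_matrix()
    X=(np.atleast_2d(X)-c["tcp"])@T; p=(X-M[:3,3])@M[:3,:3]
    r=np.linalg.norm(p[:,:2],axis=1); th=np.arctan2(r,p[:,2])
    return p[:,:2]/r[:,None]*th[:,None]*c["K"][0,0]+c["K"][:2,2]
E
python3 - <<'E'
import pickle
from h import *
c=pickle.load(open("w1.pkl","rb"))
print(wcast(c,np.array([[252,261]])/1.42,.054),wcast(c,np.array([[262,256],[342,338]])/1.42,.042))
crop(c,130,130,150,125,"pics/w1h.png",5)
print(tomove(c["tcp"],-117,[.53,-.20,.26]))
E
```

```text
[[0.46441888 0.25879175 0.054     ]] [[0.46346172 0.25309346 0.042     ]
 [0.3670685  0.22713871 0.042     ]]
[ 5.25321322 -5.26256873  0.03129545]
```

View pics/w1h.png

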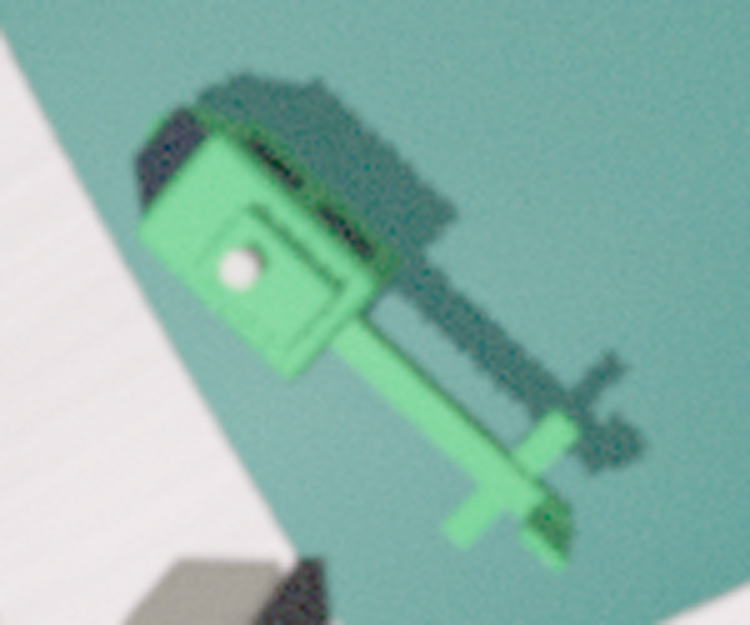

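Call:
{"op": "apply_moves", "data": {"plan": [[0, [0.75, -0.75, 0], 0], [0, [0.75, -0.75, 0], 0], [0, [0.75, -0.75, 0], 0], [0, [0.75, -0.75, 0], 0], [0, [0.75, -0.75, 0], 0], [0, [0.75, -0.75, 0], 0], [0, [0.75, -0.75, 0], 0], [0, [0, 0, 0], -0.9], [0, [0, 0, 0], -0.9], [0, [0, 0, 0], -0.7], [0, [0, 0, 0], 0], [0, [0, 0, 0], 0]]}}

```text
time_s: 3.2
tcp_pos: [0.53, -0.1988, 0.2613]
eef_rot: [180.0, -0.0, -102.0]
contact_force: [-0.0, -0.5, 0.3]
gripper_width: 0.0876
```

```bash
python3 w.py w2;  python3 - <<'E'
import pickle
from h import *
c=pickle.load(open("w1.pkl","rb"))
P=wcast(c,np.array([[212,130],[142,232],[290,380],[393,270]])/5+130,.042)[:,:2]
print(P,P.mean(0)); e=P[0]-P[3]; print(np.degrees(np.arctan2(e[1],e[0])),np.linalg.norm(e)); e=P[1]-P[2]; print(np.degrees(np.arctan2(e[1],e[0])))
E
```

```text
3.2 [ 0.5299676  -0.19879565  0.26128837] [ 1.79972081e+02 -3.86711842e-03 -1.02003868e+02] [-0.01245871 -0.52027489  0.29098158] 0.08762245328378357
[[0.49652722 0.25157242]
 [0.48375782 0.28073657]
 [0.43360018 0.26589342]
 [0.44537067 0.22863559]] [0.46481397 0.2567095 ]
24.14980998995924 0.056063277374138694
16.485061994231014
```

View pics/w2.png

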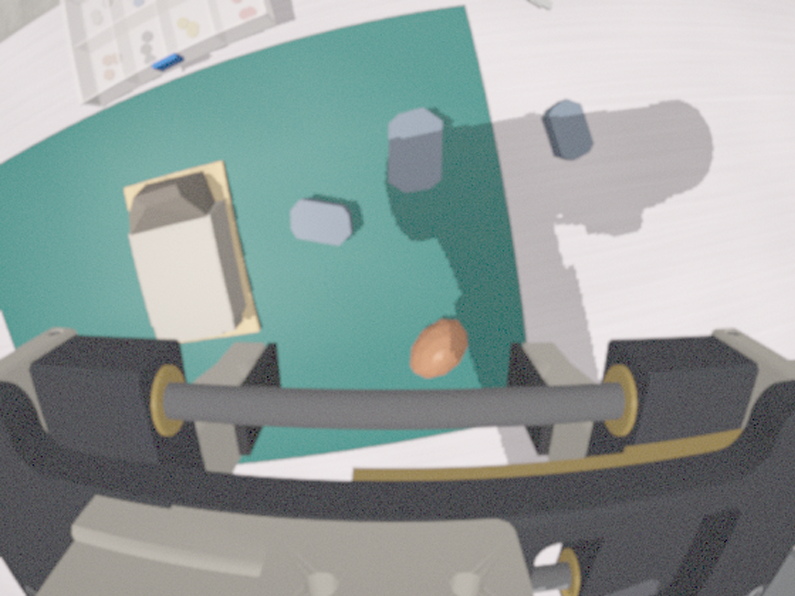

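This view holds everything. The big slate is at (415,150), the ledge at (180,275) and the dome at (440,348). I'll zoom in on the first two.

```bash
python3 - <<'E'
import pickle
from h import *
c=pickle.load(open("w2.pkl","rb"))
crop(c,255,65,80,80,"pics/w2s.png",7)
crop(c,80,105,110,140,"pics/w2r.png",4.2)
E
```

```text
(no output)
```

View pics/w2s.png

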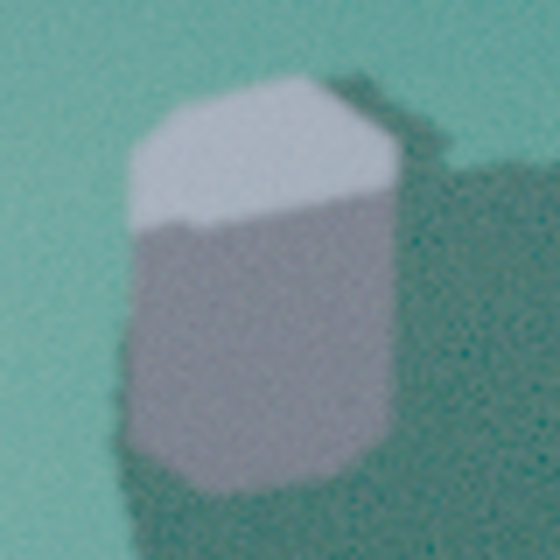

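View pics/w2r.png

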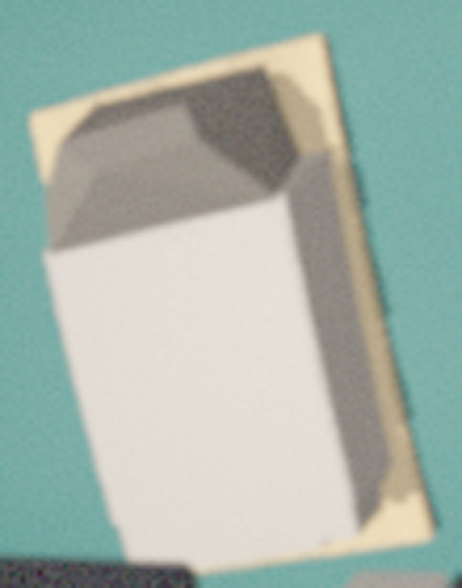

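```bash
python3 - <<'E'
import pickle
from h import *
c=pickle.load(open("w2.pkl","rb"))
ang=lambda e:np.degrees(np.arctan2(e[1],e[0]))
S=wcast(c,np.array([[130,155],[300,75],[401,150],[390,430],[215,492],[125,440],[132,225]])/7+[255,65],.032)[:,:2]
print(S*1000); rc=cv2.minAreaRect((S*1000).astype(np.float32)); print(rc)
print("sides",ang(S[0]-S[5]),ang(S[2]-S[3]))
L=wcast(c,np.array([[47,252],[285,195],[360,532],[118,525]])/4.2+[80,105],.034)[:,:2]
print(L*1000); print(ang(L[1]-L[0])-90,ang(L[1]-L[2]),ang(L[0]-L[3]),np.linalg.norm(L[1]-L[0]),np.linalg.norm(L[1]-L[2]))
E
```

```text
[[ 634.75281128 -218.15028949]
 [ 642.45829511 -248.79818826]
 [ 626.63643455 -262.77503402]
 [ 580.13998135 -251.28863827]
 [ 575.69557078 -220.12903973]
 [ 587.5135981  -207.13719876]
 [ 622.99396444 -215.96864733]]
((608.8648681640625, -235.37338256835938), (45.30211639404297, 71.52839660644531), 76.87677764892578)
sides -13.123218188755251 -13.876411074099568
[[601.29057442  38.97903316]
 [596.46407291 -49.25884827]
 [489.85325362 -41.82389112]
 [508.77126718  44.38164971]]
-183.13088731818632 -3.9893048767184793 -3.34196192350778 0.08836978462787612 0.10686975895448249
```

Two independent views and the wrist view put the slate at about (0.610,-0.234) with yaw -13.3°, and its size of 72×45 matches. The ledge point is at about (0.5435,0), yaw -3.5°.

```bash
python3 -c "
from h import *
print(tomove([.52997,-.1988,.2613],-102,[.610,-.234,.09]))"
```

```text
[ 0.35583246 -1.71199288  3.426     ]
```

Call:
{"op": "apply_moves", "data": {"plan": [[0, [0.09, -0.43, 0.6], 0], [0, [0.09, -0.43, 0.6], 0], [0, [0.09, -0.43, 0.6], 0], [0, [0.09, -0.42, 0.6], 0], [0, [0, 0, 0.6], 0.22], [0, [0, 0, 0.43], 0], [0, [0, 0, 0], 0], [0, [0, 0, 0], 0]]}}

```text
time_s: 4.25
tcp_pos: [0.6103, -0.2349, 0.0911]
eef_rot: [-179.9, -0.0, -103.3]
contact_force: [-0.2, -0.3, 1.4]
gripper_width: 0.0877
```

```bash
python3 w.py w3;  python3 - <<'E'
import pickle
from h import *
from plant import viewer
c=viewer.capture("side"); crop(c,250,180,180,140,"pics/si3.png",4.4)
E
```

```text
4.25 [ 0.61025227 -0.2348864   0.0910813 ] [-1.79931793e+02 -1.11522350e-02 -1.03289216e+02] [-0.18039298 -0.3273781   1.40589817] 0.08772237997918603
```

View pics/w3.png

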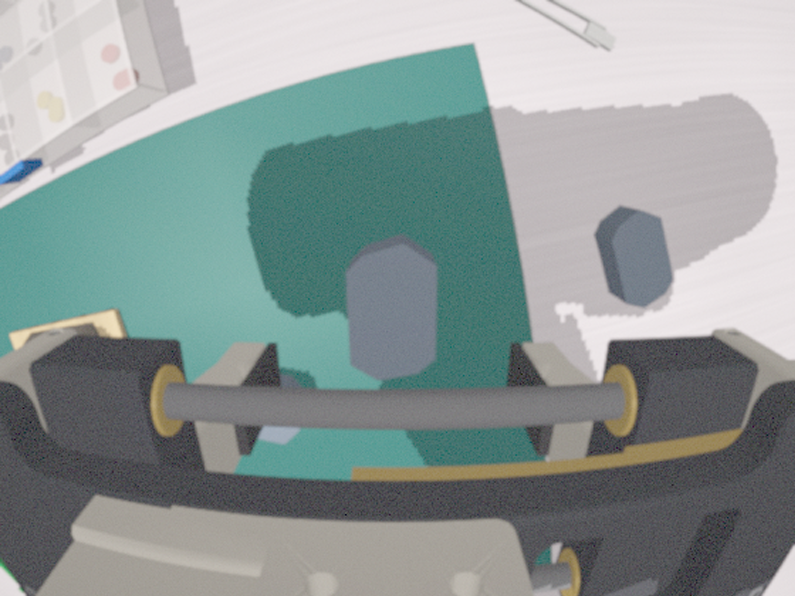

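View pics/si3.png

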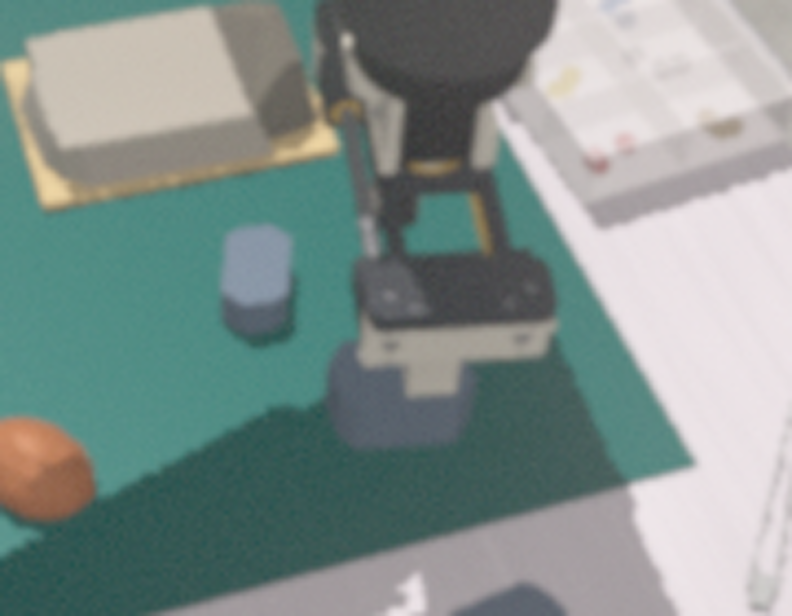

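The slate top spans about (347–437, 240–381) between the open fingers. I'll re-measure it from this close view.

```bash
python3 - <<'E'
import pickle
from h import *
c=pickle.load(open("w3.pkl","rb"))
S=wcast(c,np.array([[346,272],[400,243],[437,268],[436,362],[385,381],[350,364]])/1.42,.032)[:,:2]
rc=cv2.minAreaRect((S*1000).astype(np.float32)); print(S*1000,rc)
e=S[0]-S[5];print(np.degrees(np.arctan2(e[1],e[0])));e=S[2]-S[3];print(np.degrees(np.arctan2(e[1],e[0])))
E
```

```text
[[ 635.74001532 -218.39520625]
 [ 643.45336059 -246.97898104]
 [ 627.50327385 -261.56037657]
 [ 579.23841281 -251.02030082]
 [ 574.78253141 -222.93865326]
 [ 588.37982489 -207.69320813]] ((609.1336669921875, -234.88710021972656), (44.27983856201172, 72.2187728881836), 77.68115997314453)
-12.733289677398457
-12.31884916133191
```

Call:
{"op": "apply_moves", "data": {"plan": [[0, [0, 0.02, 0.5], 0], [0, [0, 0, 0.5], 0], [0, [0, 0, 0.4], 0], [0, [0, 0, 0.2], 0], [0, [0, 0, 0.1], 0], [0, [0, 0, 0], 0], [0, [0, 0, 0], 0], [255, [0, 0, 0], 0], [255, [0, 0, 0], 0], [255, [0, 0, 0], 0], [255, [0, 0, 0], 0], [255, [0, 0, 0], 0]], "squeeze": 20}}

```text
time_s: 5.85
tcp_pos: [0.6086, -0.2346, 0.0051]
eef_rot: [-180.0, 0.0, -103.3]
contact_force: [0.3, 0.2, 0.5]
gripper_width: 0.044
```

```bash
python3 -c "
from h import *
print(tomove([.6086,-.2346,.005],-103.3,[.5435,-.0003,.12]))"
```

```text
[-4.26079144  2.34509196 -2.3       ]
```

Call:
{"op": "apply_moves", "data": {"plan": [[255, [0, 0, -0.3], 0], [255, [0, 0, -0.6], 0], [255, [0, 0, -0.8], 0], [255, [0, 0, -0.6], 0], [255, [0, 0, 0], 0]]}}

```text
time_s: 6.48
tcp_pos: [0.6103, -0.2349, 0.124]
eef_rot: [-179.7, 0.0, -103.3]
contact_force: [0.3, 0.2, -2.0]
gripper_width: 0.0439
```

Call:
{"op": "apply_moves", "data": {"plan": [[255, [-0.3, 0.17, 0], -0.2], [255, [-0.6, 0.33, 0], 0], [255, [-0.7, 0.38, 0], 0], [255, [-0.7, 0.38, 0], 0], [255, [-0.7, 0.38, 0], 0], [255, [-0.6, 0.33, 0], 0], [255, [-0.5, 0.27, 0], 0], [255, [-0.16, 0.1, 0], -0.4], [255, [0, 0, 0], -0.5], [255, [0, 0, 0], -0.5], [255, [0, 0, 0], 0], [255, [0, 0, 0], 0]]}}

```text
time_s: 7.98
tcp_pos: [0.5389, -0.0019, 0.1197]
eef_rot: [180.0, -0.0, -93.7]
contact_force: [-0.3, 0.4, -1.8]
gripper_width: 0.044
```

```bash
python3 w.py w4; python3 - <<'E'
from h import *
from plant import viewer
import pickle
d={n:viewer.capture(n) for n in("scene","side")}
pickle.dump(d,open("cap4.pkl","wb"))
crop(d["side"],220,130,160,120,"pics/si4.png",5);crop(d["scene"],240,150,110,110,"pics/sc4.png",5)
E
```

```text
7.975 [ 0.53886009 -0.00193218  0.11971512] [ 1.79959381e+02 -1.73633061e-02 -9.37371345e+01] [-0.32446462  0.41687297 -1.8201946 ] 0.04396667074434364
```

View pics/w4.png

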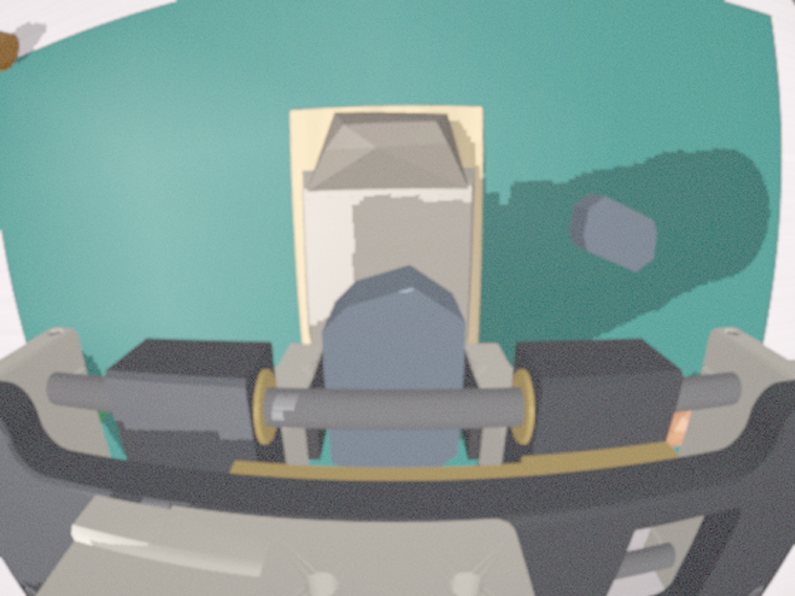

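View pics/si4.png

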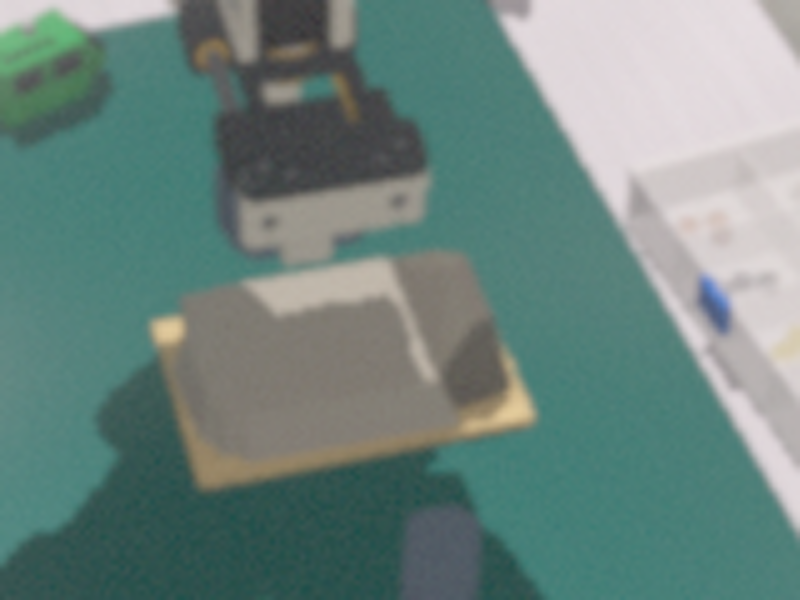

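View pics/sc4.png

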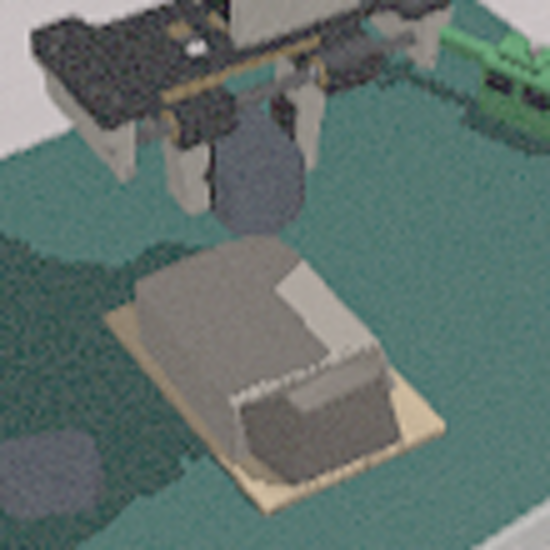

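The stone is held level above the ledge. The ledge's left edge runs (303,190)–(308,325), the right edge (473,187)–(470,340), and the crag line is at row 188. I'll refine the ledge pose from these.

```bash
python3 - <<'E'
import pickle
from h import *
c=pickle.load(open("w4.pkl","rb"))
crop(c,195,65,160,180,"pics/w4r.png",3.3)
E
```

```text
(no output)
```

View pics/w4r.png

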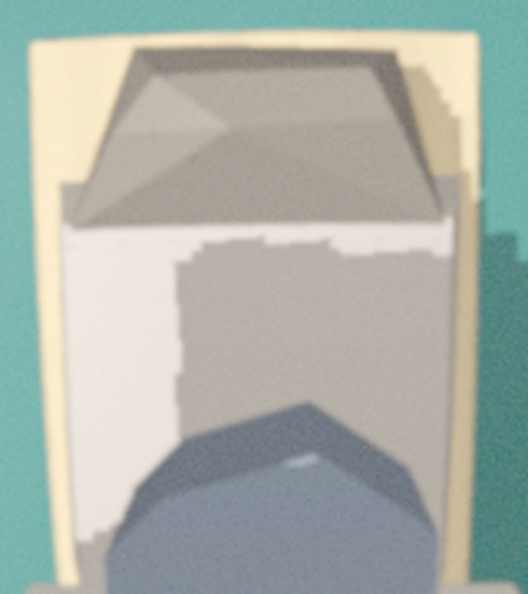

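```bash
python3 - <<'E'
import pickle
from h import *
c=pickle.load(open("w4.pkl","rb"))
P=wcast(c,np.array([[62,227],[75,540],[453,219],[443,520]])/3.3+[195,65],.034)[:,:2]
print(P*1000)
ang=lambda e:np.degrees(np.arctan2(e[1],e[0]))
print(ang(P[0]-P[1]),ang(P[2]-P[3]),ang(P[0]-P[2])-90,np.linalg.norm(P[0]-P[2]))
f=(P[0]+P[2])/2; a=np.deg2rad(-3.5); print(f-.055*np.array([np.cos(a),np.sin(a)]))
# stone front tip lower corner & its top
print(wcast(c,np.array([[310,402]])/3.3+[195,65],.115),wcast(c,np.array([[310,460]])/3.3+[195,65],.147))
E
```

```text
[[601.12864831  40.86080937]
 [526.02928848  45.96708348]
 [596.87534032 -47.90437934]
 [525.23127219 -43.33491522]]
-3.8897580892699826 -3.649386096082869 -2.7433090558719613 0.08886703188677426
[ 5.44104580e-01 -1.64115311e-04]
[[ 0.57437206 -0.01096413  0.115     ]] [[ 0.57405325 -0.00977546  0.147     ]]
```

```bash
python3 -c "
from h import *
print(tomove([.5389,-.0019,.1197],-93.7,[.5435,.0003,.0435]))"
```

```text
[-0.04984526 -0.08896882  1.524     ]
```

Call:
{"op": "apply_moves", "data": {"plan": [[255, [-0.05, -0.09, 0.2], 0], [255, [0, 0, 0.5], 0], [255, [0, 0, 0.4], 0], [255, [0, 0, 0.3], 0], [255, [0, 0, 0.1], 0], [255, [0, 0, 0], 0], [255, [0, 0, 0], 0]]}}

```text
time_s: 9.0
tcp_pos: [0.5444, 0.0007, 0.0457]
eef_rot: [-179.9, 0.0, -93.7]
contact_force: [-0.1, -0.3, -2.3]
gripper_width: 0.0439
```

Call:
{"op": "apply_moves", "data": {"plan": [[255, [0, 0.01, 0.04], 0], [255, [0, 0, 0.03], 0], [255, [0, 0, 0.02], 0], [255, [0, 0, 0.02], 0], [255, [0, 0, 0], 0], [255, [0, 0, 0], 0]]}}

```text
time_s: 9.75
tcp_pos: [0.5434, 0.0005, 0.0396]
eef_rot: [-180.0, -0.0, -93.7]
contact_force: [0.7, 0.6, -2.2]
gripper_width: 0.0438
```

Call:
{"op": "apply_moves", "data": {"plan": [[255, [0, 0, 0.015], 0], [255, [0, 0, 0], 0]]}}

```text
time_s: 10.0
tcp_pos: [0.5434, 0.0006, 0.039]
eef_rot: [-180.0, -0.0, -93.7]
contact_force: [0.3, 1.1, 0.2]
gripper_width: 0.044
```

The weight has come off the wrist (-2.2 N to about 0), so the stone is seated. I'll open and rise.

Call:
{"op": "apply_moves", "data": {"plan": [[255, [0, 0, 0.005], 0], [255, [0, 0, 0], 0], [90, [0, 0, 0], 0], [60, [0, 0, 0], 0], [30, [0, 0, 0], 0], [0, [0, 0, 0], 0], [0, [0, 0, 0], 0], [0, [0, 0, -0.3], 0], [0, [0, 0, -0.6], 0], [0, [0, 0, -0.9], 0], [0, [0, 0, -1.0], 0], [0, [0, 0, 0], 0]]}}

```text
time_s: 11.5
tcp_pos: [0.546, 0.0011, 0.1842]
eef_rot: [-179.5, 0.2, -93.7]
contact_force: [-0.0, -0.3, -0.7]
gripper_width: 0.0879
```

```bash
python3 -c "
from h import *
print(tomove([.5434,.0006,.179],-93.7,[.40,.14,.22]))"
```

```text
[-2.59711008  3.04193807 -0.82      ]
```

Call:
{"op": "apply_moves", "data": {"plan": [[0, [-0.5, 0.4, -0.2], 0], [0, [-0.6, 0.5, -0.2], 0], [0, [-0.6, 0.5, -0.2], 0], [0, [-0.6, 0.5, -0.2], 0], [0, [-0.6, 0.5, 0], 0], [0, [-0.1, 0.1, 0], -0.6], [0, [0, 0, 0], -1], [0, [0, 0, 0], -1], [0, [0, 0, 0], -1], [0, [0, 0, 0], 0], [0, [0, 0, 0], 0]]}}

```text
time_s: 12.88
tcp_pos: [0.4282, 0.1582, 0.2187]
eef_rot: [-180.0, 0.0, -72.2]
contact_force: [0.6, -0.5, -0.3]
gripper_width: 0.0876
```

```bash
python3 w.py w5; python3 - <<'E'
from h import *
from plant import viewer
import pickle
d={n:viewer.capture(n) for n in("scene","side")}
pickle.dump(d,open("cap5.pkl","wb"))
crop(d["side"],235,170,100,60,"pics/si5.png",7);crop(d["scene"],250,180,85,75,"pics/sc5.png",7)
E
```

```text
12.875 [0.4281601  0.15818337 0.21871492] [-1.79993506e+02  3.20462304e-03 -7.22258219e+01] [ 0.56057992 -0.4681316  -0.26973321] 0.08755514562779092
```

View pics/w5.png

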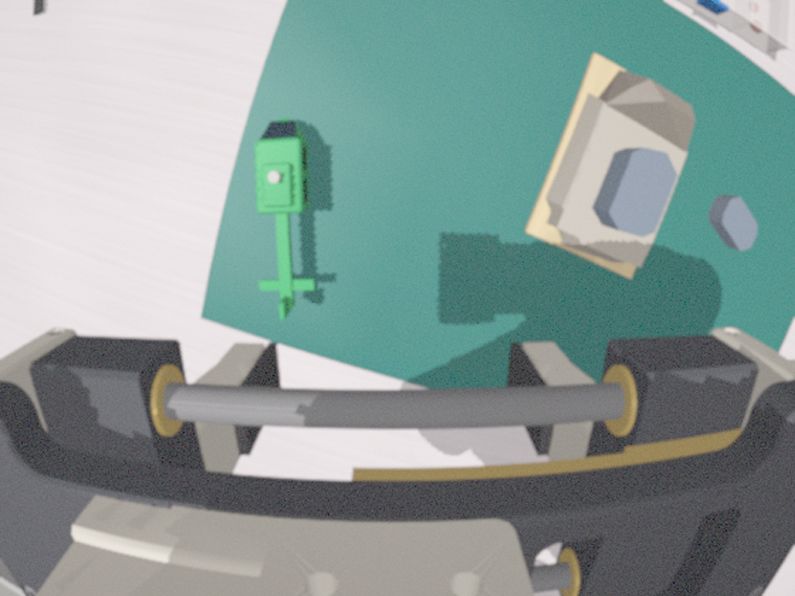

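View pics/si5.png

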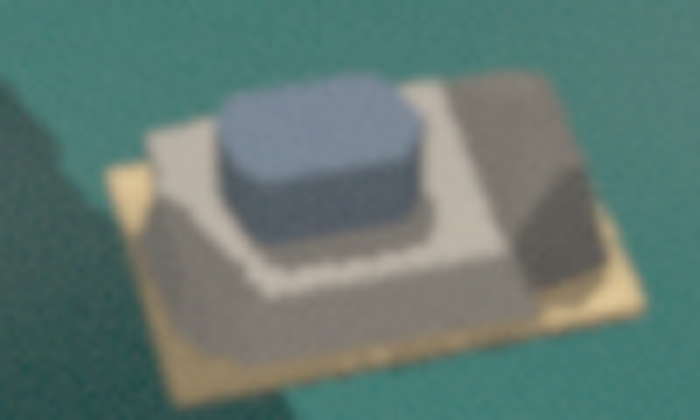

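View pics/sc5.png

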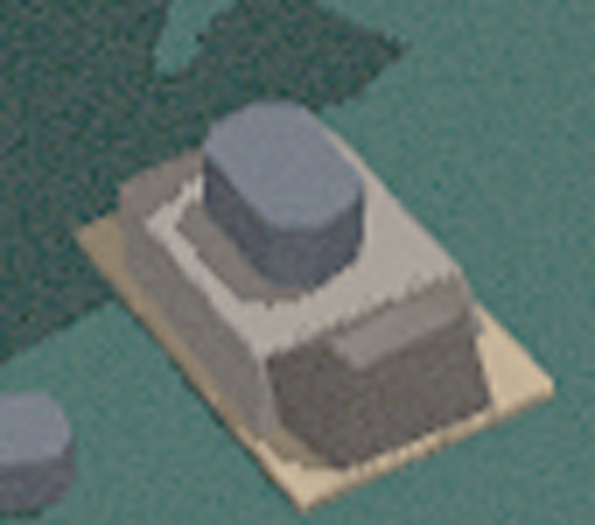

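The slate stands flat on the ledge, clear of the crag, in all three views. Its top centre is at wrist (635,192). The helicopter roof is at wrist (280,175). I'll measure both.

```bash
python3 - <<'E'
import pickle
from h import *
def comp(m,s):
    n,l,_,_=cv2.connectedComponentsWithStats(m.astype(np.uint8),connectivity=4); return (l==l[s[1],s[0]]).astype(np.uint8)
def rect(c,fn,s,z,tol):
    g=cv2.GaussianBlur(c["frame"],(0,0),0.8).astype(int); col=np.median(g[s[1]-2:s[1]+3,s[0]-2:s[0]+3].reshape(-1,3),0)
    m=comp(np.abs(g-col).max(2)<tol,s)
    ct=max(cv2.findContours(m,0,1)[0],key=len)[:,0]
    return [np.round(v,1) for v in cv2.minAreaRect((fn(c,ct,z)[:,:2]*1000).astype(np.float32))]
d=pickle.load(open("cap5.pkl","rb")); w=pickle.load(open("w5.pkl","rb"))
print("scene",rect(d["scene"],cast,(290,203),.066,13))
print("side",rect(d["side"],cast,(281,189),.066,13))
print("wrist",rect(w,wcast,(449,135),.066,18))
crop(w,160,70,80,170,"pics/w5h.png",3.5)
crop(w,365,30,130,170,"pics/w5s.png",3.5)
E
```

```text
scene [array([546.5,   3.9]), array([46. , 64.5]), np.float64(89.9)]
side [array([544.2,   3.8]), array([40. , 66.6]), np.float64(85.7)]
wrist [array([542.9,  -0.7]), array([44.9, 69.1]), np.float64(86.1)]
```

View pics/w5h.png

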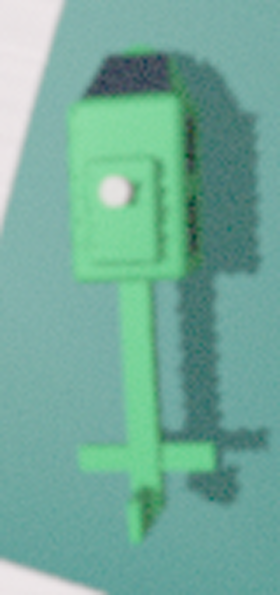

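View pics/w5s.png

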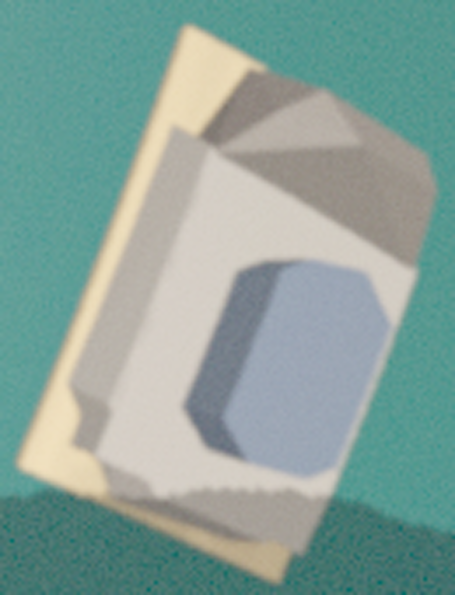

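```bash
python3 - <<'E'
import pickle
from h import *
w=pickle.load(open("w5.pkl","rb"))
ang=lambda e:np.degrees(np.arctan2(e[1],e[0]))
H=wcast(w,np.array([[70,98],[184,97],[188,281],[75,279]])/3.5+[160,70],.042)[:,:2]
print(H*1000,H.mean(0),ang(H[0]-H[3]),ang(H[1]-H[2]),np.linalg.norm(H[0]-H[1]),np.linalg.norm(H[0]-H[3]))
t=wcast(w,np.array([[118,190],[136,540],[78,457],[215,458]])/3.5+[160,70],.05)[:,:2];print(t, ang(t[0]-t[1]),ang(t[2]-t[3])-90)
L=wcast(w,np.array([[205,150],[415,268],[305,553]])/3.5+[365,30],.034)[:,:2]
print(L*1000,"ledge c from front:",(L[0]+L[1])/2-.055*np.array([np.cos(-.063),np.sin(-.063)]),ang(L[1]-L[2]),np.linalg.norm(L[0]-L[1]))
E
```

```text
[[486.83648774 282.84663086]
 [495.92990812 249.06854027]
 [443.68146126 232.35114379]
 [434.513707   266.33474273]] [0.46524039 0.25765026] 17.514519640968533 17.74257616444175 0.03498070465518808 0.05486634519212785
[[0.46481501 0.25859398]
 [0.363209   0.22625161]
 [0.38348085 0.25014136]
 [0.39609269 0.20916907]] 17.656876997042023 17.109094061361276
[[599.10472437  42.75795899]
 [596.82253934 -47.02342797]
 [488.96038104 -41.81075929]] ledge c from front: [0.54307274 0.00132997] -2.7667880418308033 0.08981038810718785
```

```bash
python3 -c "
from h import *
print(tomove([.42816,.15818,.2187],-72.2,[.4655,.2575,.10]))"
```

```text
[-1.66301657 -1.31828338  2.374     ]
```

Call:
{"op": "apply_moves", "data": {"plan": [[0, [-0.4, -0.33, 0.3], 0.03], [0, [-0.4, -0.33, 0.5], 0], [0, [-0.43, -0.33, 0.6], 0], [0, [-0.43, -0.33, 0.6], 0], [0, [0, 0, 0.37], 0], [0, [0, 0, 0], 0], [0, [0, 0, 0], 0]]}}

```text
time_s: 13.9
tcp_pos: [0.4661, 0.2576, 0.1008]
eef_rot: [-180.0, 0.0, -72.3]
contact_force: [0.8, 0.4, 0.6]
gripper_width: 0.0875
```

```bash
python3 w.py w6; python3 - <<'E'
import pickle
from h import *
w=pickle.load(open("w6.pkl","rb"))
crop(w,200,120,170,190,"pics/w6h.png",3)
E
```

```text
13.9 [0.46611956 0.25756807 0.10084625] [-1.79954870e+02  9.05233144e-03 -7.22906896e+01] [0.83574326 0.37773251 0.59831781] 0.08750359457770625
```

View pics/w6h.png

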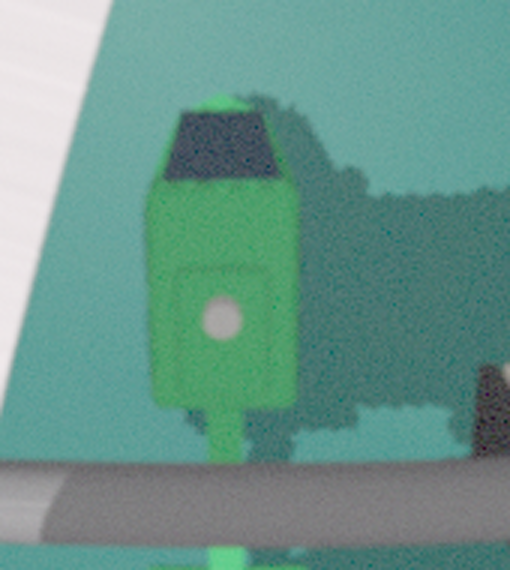

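The cabin is centred between the open fingers, with roof corners at about crop (150,180), (298,180), (292,408) and (153,408). I'll check that numerically.

```bash
python3 - <<'E'
import pickle
from h import *
w=pickle.load(open("w6.pkl","rb"))
H=wcast(w,np.array([[150,182],[296,180],[295,409],[154,407]])/3+[200,120],.042)[:,:2]
ang=lambda e:np.degrees(np.arctan2(e[1],e[0]))
print(H*1000,H.mean(0),ang(H[0]-H[3]),ang(H[1]-H[2]),np.linalg.norm(H[0]-H[1]),np.linalg.norm(H[0]-H[3]))
print(tomove(w["tcp"],-72.3,[*H.mean(0),.008]))
E
```

```text
[[487.52890911 283.80873128]
 [497.95213294 252.47179722]
 [444.38265155 234.52697461]
 [434.49226054 267.36989281]] [0.46608899 0.25954435] 17.220949915720862 18.51993240571614 0.033024945587895115 0.05552586335353761
[-0.03784038 -0.01143463  1.85692492]
```

Call:
{"op": "apply_moves", "data": {"plan": [[0, [-0.02, 0, 0.5], 0], [0, [0, 0, 0.5], 0], [0, [0, 0, 0.5], 0], [0, [0, 0, 0.25], 0], [0, [0, 0, 0.1], 0], [0, [0, 0, 0], 0], [255, [0, 0, 0], 0], [255, [0, 0, 0], 0], [255, [0, 0, 0], 0], [255, [0, 0, 0], 0], [255, [0, 0, 0], 0], [255, [0, 0, 0], 0]], "squeeze": 12}}

```text
time_s: 15.45
tcp_pos: [0.4655, 0.2584, 0.0076]
eef_rot: [180.0, -0.0, -72.3]
contact_force: [-0.3, -0.6, 1.1]
gripper_width: 0.0356
```

```bash
python3 -c "
from h import *
print(tomove([.4655,.2584,.0076],-72.3,[.5435,.0005,.16]))"
```

```text
[ 5.3881195   0.08205062 -3.048     ]
```

Call:
{"op": "apply_moves", "data": {"plan": [[255, [0, 0, -0.2], 0], [255, [0, 0, -0.5], 0], [255, [0, 0, -0.8], 0], [255, [0, 0, -0.8], 0], [255, [0, 0, -0.5], 0], [255, [0, 0, -0.2], 0], [255, [0, 0, 0], 0]]}}

```text
time_s: 16.32
tcp_pos: [0.4654, 0.2585, 0.1578]
eef_rot: [-180.0, 0.0, -72.3]
contact_force: [-0.4, -0.5, -0.7]
gripper_width: 0.0361
```

Call:
{"op": "apply_moves", "data": {"plan": [[255, [0.3, 0.01, 0], 0], [255, [0.6, 0.01, 0], 0], [255, [0.7, 0.01, 0], 0], [255, [0.8, 0.01, 0], 0], [255, [0.8, 0.01, 0], 0], [255, [0.8, 0.01, 0], 0], [255, [0.7, 0.01, 0], 0], [255, [0.5, 0.01, 0], 0], [255, [0.19, 0, 0], 0], [255, [0, 0, 0], 0.5], [255, [0, 0, 0], 0.7], [255, [0, 0, 0], 0.8]]}}

```text
time_s: 17.82
tcp_pos: [0.5431, 0.0004, 0.1567]
eef_rot: [179.9, -0.0, -84.4]
contact_force: [-0.3, -0.1, -1.2]
gripper_width: 0.0359
```

Call:
{"op": "apply_moves", "data": {"plan": [[255, [0, 0, 0], 0.8], [255, [0, 0, 0], 0.57], [255, [0, 0, 0], 0.2], [255, [0, 0, 0], 0], [255, [0, 0, 0], 0]]}}

```text
time_s: 18.45
tcp_pos: [0.5436, 0.0005, 0.1574]
eef_rot: [180.0, -0.0, -93.6]
contact_force: [-0.9, -0.0, -0.7]
gripper_width: 0.0364
```

```bash
python3 w.py w7; python3 - <<'E'
from h import *
from plant import viewer
import pickle
d={n:viewer.capture(n) for n in("scene","side")}
crop(d["side"],220,120,130,110,"pics/si7.png",5);crop(d["scene"],240,130,110,110,"pics/sc7.png",5)
E
```

```text
18.45 [5.43622080e-01 5.10787961e-04 1.57428236e-01] [ 1.79987851e+02 -4.83173980e-03 -9.36425741e+01] [-0.88955966 -0.04623857 -0.70006008] 0.03637420943405593
```

View pics/w7.png

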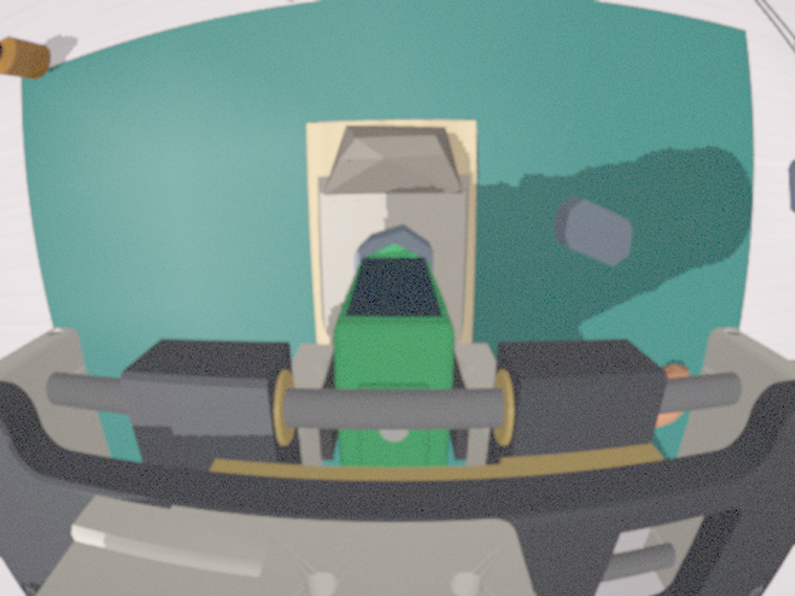

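View pics/si7.png

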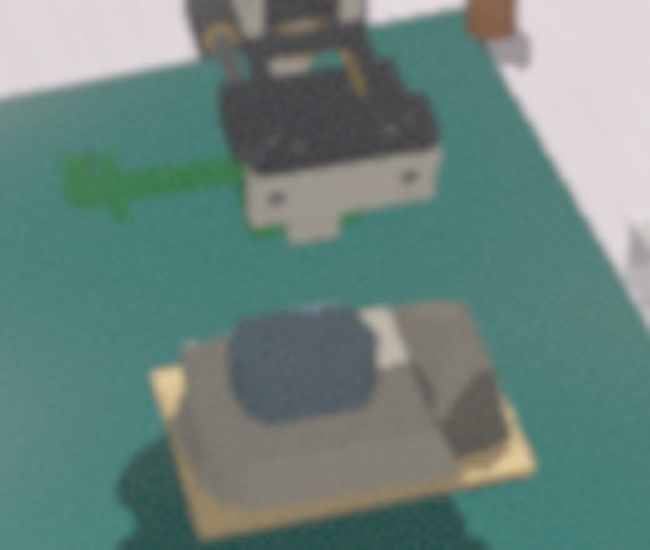

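View pics/sc7.png

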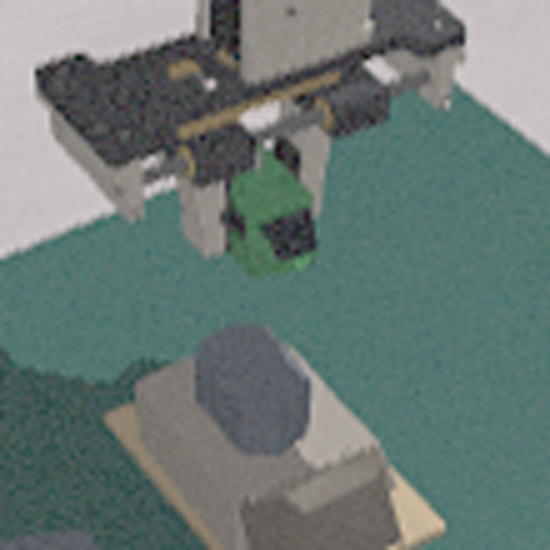

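The helicopter is held upright over the stone in all three views. I'll check its offset in the grip from the roof's front edge, at wrist (338–450, 318).

```bash
python3 - <<'E'
import pickle
from h import *
w=pickle.load(open("w7.pkl","rb"))
print(wcast(w,np.array([[338,318],[450,317]])/1.42,.1918))
print(wcast(w,np.array([[395,227]])/1.42,.066), "stone front tip top?")
print(wcast(w,np.array([[396,247]])/1.42,.165),"nose")
E
```

```text
[[ 0.57399038  0.01369021  0.1918    ]
 [ 0.57222373 -0.01792522  0.1918    ]]
[[ 0.58163493 -0.00348363  0.066     ]] stone front tip top?
[[ 0.5883382  -0.00382045  0.165     ]] nose
```

Call:
{"op": "apply_moves", "data": {"plan": [[255, [0, 0, 0.3], 0], [255, [0, 0, 0.5], 0], [255, [0, 0, 0.4], 0], [255, [0, 0, 0.25], 0], [255, [0, 0, 0.1], 0], [255, [0, 0, 0], 0], [255, [0, 0, 0], 0]]}}

```text
time_s: 19.48
tcp_pos: [0.5442, 0.0006, 0.0807]
eef_rot: [-179.9, 0.0, -93.7]
contact_force: [0.3, 0.0, -0.5]
gripper_width: 0.036
```

Call:
{"op": "apply_moves", "data": {"plan": [[255, [0, 0, 0.05], 0], [255, [0, 0, 0.04], 0], [255, [0, 0, 0.02], 0], [255, [0, 0, 0], 0], [255, [0, 0, 0], 0]]}}

```text
time_s: 20.1
tcp_pos: [0.5438, 0.0005, 0.0746]
eef_rot: [-180.0, 0.0, -93.7]
contact_force: [-0.7, 0.1, -0.2]
gripper_width: 0.0359
```

Call:
{"op": "apply_moves", "data": {"plan": [[255, [0, 0, 0.01], 0], [255, [0, 0, 0.005], 0], [255, [0, 0, 0], 0], [255, [0, 0, 0], 0]]}}

```text
time_s: 20.6
tcp_pos: [0.5437, 0.0005, 0.0738]
eef_rot: [-180.0, 0.0, -93.7]
contact_force: [0.3, -0.2, -0.9]
gripper_width: 0.0357
```

Call:
{"op": "apply_moves", "data": {"plan": [[255, [0, 0, 0.008], 0], [255, [0, 0, 0], 0], [255, [0, 0, 0], 0]]}}

```text
time_s: 20.98
tcp_pos: [0.5438, 0.0005, 0.0735]
eef_rot: [-180.0, 0.0, -93.7]
contact_force: [-0.8, 0.0, 1.8]
gripper_width: 0.0361
```

```bash
python3 - <<'E'
from h import *
from plant import viewer,get_state
import pickle
f=[]
d={n:viewer.capture(n) for n in("scene","side")}
for i in range(4): f.append(get_state()["contact_force"]); viewer.capture("side")
print(np.mean(f,0),f)
crop(d["side"],220,130,130,100,"pics/si8.png",6);crop(d["scene"],240,140,110,100,"pics/sc8.png",6)
E
```

```text
[-0.91108421 -0.16827686  2.2759411 ] [array([-0.41061766, -1.08132794,  1.90114217]), array([-0.66856719, -0.01966941,  2.07503215]), array([-1.2811191 , -0.05266352,  2.16196011]), array([-1.28403289,  0.48055341,  2.96562998])]
```

View pics/si8.png

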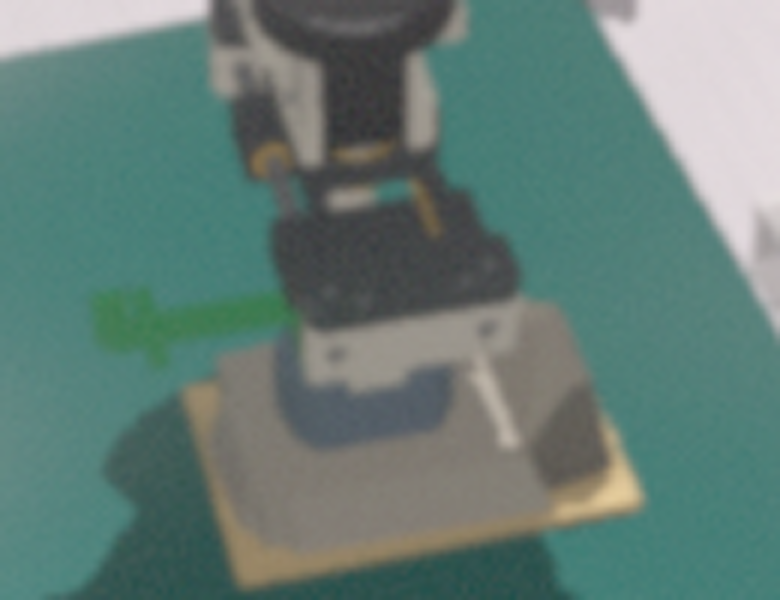

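View pics/sc8.png

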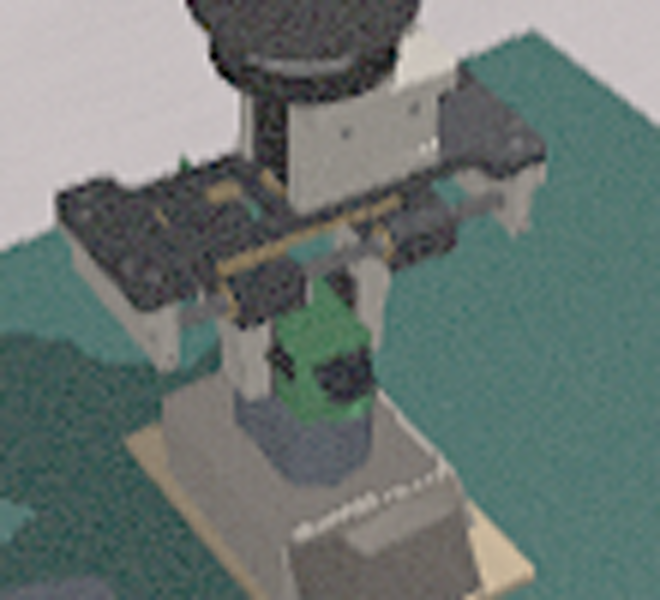

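The upward force is now about 2 N, so the belly is on the stone, and both views show it standing there. I'll open and rise.

Call:
{"op": "apply_moves", "data": {"plan": [[110, [0, 0, 0], 0], [90, [0, 0, 0], 0], [60, [0, 0, 0], 0], [30, [0, 0, 0], 0], [0, [0, 0, 0], 0], [0, [0, 0, 0], 0], [0, [0, 0, -0.3], 0], [0, [0, 0, -0.5], 0], [0, [0, 0, -0.8], 0], [0, [0, 0, -0.8], 0], [0, [0, 0, 0], 0]]}}

```text
time_s: 22.65
tcp_pos: [0.5458, 0.0009, 0.1981]
eef_rot: [-179.6, 0.1, -93.7]
contact_force: [-0.6, -0.2, -0.4]
gripper_width: 0.0879
```

Call:
{"op": "apply_moves", "data": {"plan": [[0, [-0.5, 0.4, -0.3], 0], [0, [-0.6, 0.5, -0.2], 0], [0, [-0.6, 0.5, -0.2], 0], [0, [-0.6, 0.5, 0], 0], [0, [-0.3, 0.3, 0], 0], [0, [0, 0, 0], 0], [0, [0, 0, 0], 0]]}}

```text
time_s: 23.52
tcp_pos: [0.4424, 0.1371, 0.2285]
eef_rot: [-180.0, -0.0, -93.7]
contact_force: [-0.2, -0.7, 0.5]
gripper_width: 0.0877
```

```bash
python3 w.py w9; python3 - <<'E'
from h import *
from plant import viewer
import pickle
d={n:viewer.capture(n) for n in("scene","side")}
pickle.dump(d,open("cap9.pkl","wb"))
crop(d["side"],180,130,180,180,"pics/si9.png",3.3);crop(d["scene"],180,150,170,140,"pics/sc9.png",4.2)
E
```

```text
23.525 [0.44239251 0.13708121 0.22850641] [-1.79997564e+02 -3.58274683e-03 -9.36756880e+01] [-0.21700273 -0.67945093  0.52754072] 0.08772969980622541
```

View pics/w9.png

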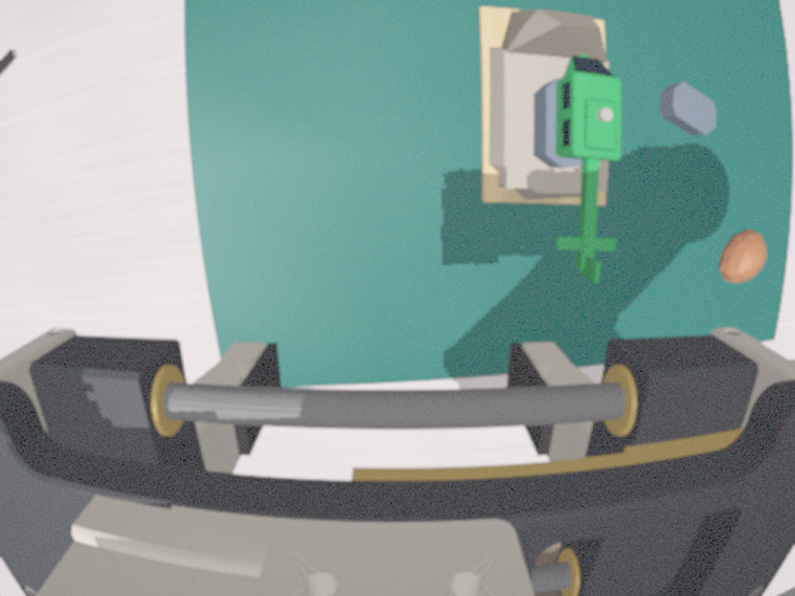

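View pics/si9.png

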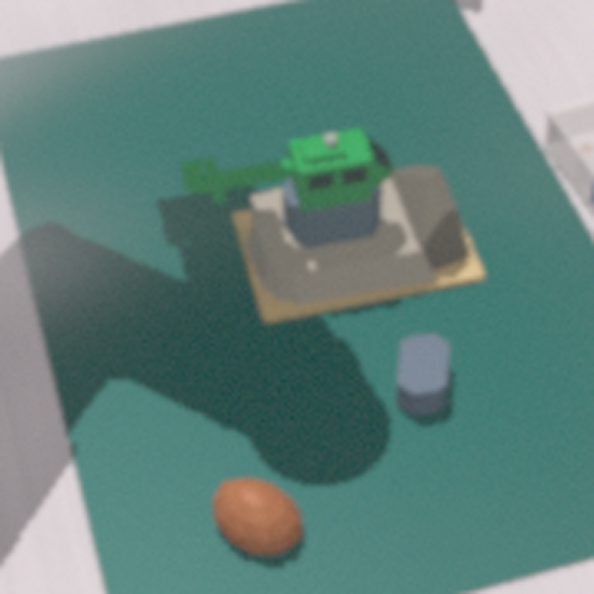

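View pics/sc9.png

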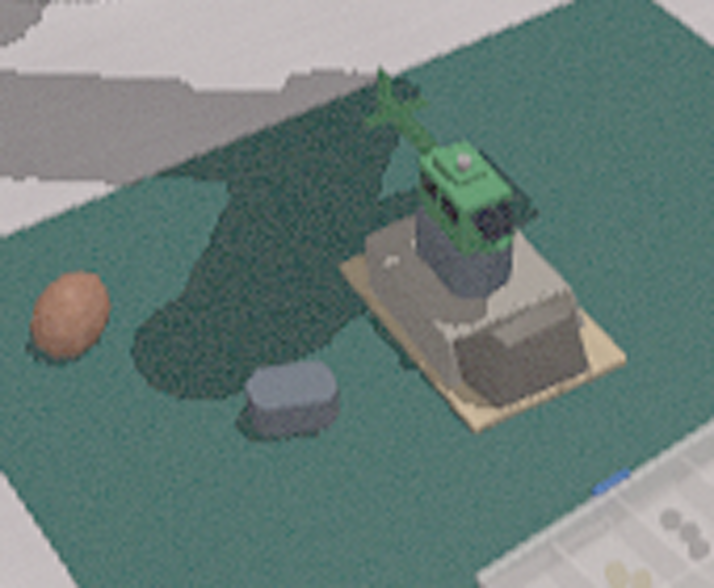

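The helicopter sits upright on the stone, its roof at wrist (592,115). The dome is undisturbed. I'll do a last numeric check of the roof centre and stillness.

```bash
python3 - <<'E'
import pickle
from h import *
from plant import viewer
w=pickle.load(open("w9.pkl","rb"))
H=wcast(w,np.array([[571,75],[619,75],[620,160],[572,156]])/1.42,.108)[:,:2]; print(H*1000,H.mean(0))
d=pickle.load(open("cap0.pkl","rb"));e=pickle.load(open("cap9.pkl","rb"))
for n,(u,v) in dict(scene=(197,225),side=(258,287)).items():
    o=[]
    for c in(d[n],e[n]):
        f=c["frame"].astype(int); m=(f[...,2]>1.6*f[...,1])&(f[...,2]>60); m[:v-25]=0;m[v+25:]=0;m[:,:u-25]=0;m[:,u+25:]=0
        o.append(np.argwhere(m).mean(0)[::-1])
    print(n,"dome px",o)
f1=viewer.capture("side")["frame"]; g=lambda f:np.argwhere((f[...,1].astype(int)>1.5*f[...,2])&(f[...,1].astype(int)>1.5*f[...,0])&(f[...,1]>60)).mean(0)
print(g(e["side"]["frame"]),g(f1))
E
```

```text
[[568.36060611  17.58455949]
 [570.72706504 -17.07797901]
 [514.42444075 -14.59624184]
 [516.41805496  19.97864436]] [0.54248254 0.00147225]
scene dome px [array([196.50632911, 223.6835443 ]), array([196.34591195, 223.98742138])]
side dome px [array([257.40047962, 285.91846523]), array([257.35460993, 285.92907801])]
[179.994614   269.06104129] [180.06927176 268.97513321]
```

```bash
python3 -c "
from plant import close_job
print(close_job())"
```

```text
the job is handed in; nothing more can be done
None
```

The perch is built and handed in at about 24 s of the 59 s allowed. The largest flat slate is on the middle of the ledge, clear of the crag, and the green helicopter is upright on the middle of the slate. Both were lowered until the wrist force showed contact, then let go.

**Last checks:**
- **Position:** the wrist camera puts the helicopter's roof centre at (0.5425, 0.0015). The slate was put down at about (0.5435, 0.0005), and the ledge middle measured about (0.5435, 0.0005).
- **Stillness and dome:** the helicopter showed no drift between two later frames. The brown dome has not moved (under 0.4 px), and the gripper is open and well clear.
- **Disagreement:** the scene and side cameras put the slate up to about 3–4 mm further along +y than the wrist camera and arm readings. I took this as calibration and mask error. No other check failed.

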